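Press a brake piston back four clicks and hold it

TASK

Take hold of the red handle of the caliper press and swing its lever, turning anticlockwise seen from above, until the ram seats on the piston and the ratchet starts to click; go on by feel over four clicks, stop in the notch after the fourth without a fifth, and keep holding: finish with the handle still in the fingers, because the ratchet does not lock. Leave the other things on the bench where they are.

Things in the scene. Friction and masses are not known exactly. Their poses are not given: they have to be found in the camera images.
- lever (a joint): Lever angle, rad: 0 at rest, growing anticlockwise from above, limit 1.5. Its spring, 8 N at the handle, brings it back if let go. First tooth hidden anywhere from 0.15 to 0.40; 7 more follow every 0.14 (24 mm at the handle). At a tooth the force climbs to about 11.5 N within 7 mm, peaks 9 mm before the tooth, then eases: the click. It is lowest (4 N) about 8 mm past the tooth, then climbs for the next.
- grip (a point): Middle of the red handle, an upright cylinder 29 mm in diameter that spins freely about its own axis, at the end of the lever; grip it from any side. This point is 145 mm above the bench, 41 mm above the handle's lower end and 32 mm below its top. The lever, a steel flat 24 mm wide, passes below with its top 95 mm above the bench.
- pivot (a point): Point on the lever's vertical axis, above the middle of the blue round ratchet housing, 145 mm above the bench and 170 mm from grip. Housing 196 mm in diameter, top 82 mm, lever hub 105 mm above the bench. Its x axis points to the grey-brown brake caliper on the same base plate; at rest the lever points 2.69 rad anticlockwise from that x axis.
- pad_a: Loose brake pad, 42 x 85 x 15 mm, lying on the grey base plate beside the caliper, origin under its centre. Bystander.
- pad_b: Loose brake pad, 42 x 85 x 15 mm, lying on the bench, origin under its centre. Bystander.
- spray_can: Loose green can, 64 mm in diameter, 170 mm high, standing, origin under its centre. Bystander.
- grease_jar: Loose amber jar with black cap, 68 mm in diameter, 70 mm high, standing, origin under its centre. Bystander.
- wrench: Loose flat steel wrench lying on the bench, 180 mm long along its x. Bystander.
- screwdriver: Loose screwdriver with yellow handle lying on the bench, 200 mm long along its x. Bystander.
- socket: Loose steel socket, a tube 28 mm in diameter, 38 mm high, standing on the bench, origin under its centre. Bystander.

How it is judged:
On the way, in this order (a step that is already met when the one before it is completed fails the run):
1. the lever is swung, by the handle, until the ratchet has clicked once (y of grip in the frame of ring above -0.0778987 m and contact force between the fingers and knob above 1 N), for 0.02 s.
2. the lever has clicked four times and is held there (y of grip in the frame of ring between -0.0095 and 0.0105 m and contact force between the fingers and knob above 1 N), for 0.3 s.
At the end, for the whole second after the job is handed in: The lever stands still between the fourth and the fifth tooth of the ratchet (within 10.5 mm of handle travel of the middle between them), and the red handle is between the fingers (grasp point within 22 mm of its axis), which press on it with more than 1 N (horizontal distance between the grasp point and grip below 0.022 m and y of grip in the frame of ring between -0.0105 and 0.0105 m and contact force between the fingers and knob above 1 N and velocity of joint lever between -0.1 and 0.1 rad/s); the arm keeps its last pose, push and grip.
It fails at once if the lever is swung over the fifth tooth (a fifth click) (y of grip in the frame of ring above 0.0135 m).
It fails at once if a bystander is shifted by more than 30 mm (distance of any of pad_a, pad_b, spray_can, grease_jar, wrench, screwdriver, socket from where it was at the start of the episode above 0.03 m).
It also fails if it takes over 64 s, if anything falls off the work surface, if the arm or the gripper's body presses on something with over 40 N, if the wrist force passes 120 N, or if a joint passes its speed limit or range.

ROBOT

A 6-joint arm with a two-finger parallel gripper is mounted at the origin on the work surface. World frame = base frame: x ahead of the robot, y to its left, z up, the work surface at z = 0. Lengths are in m, angles in rad, forces in N, time in s.
With the tool pointing down it reaches from about 0.3 to 0.85 m from the base axis. Payload 4.2 kg.
Tool frame: the origin (TCP) lies at the very end of the fingers, on their centre line; the grasp point (between the pads) lies 19 mm behind it (arm.grasp_offset is the distance from the TCP to the grasp point, in m); y points along the fingers, z is the direction in which the jaws open and shut, and the axes are right-handed (so a half turn about y gives the same grasp; the last joint's range is limited). The gripper opens to 91 mm and grips with 3 to 60 N. Pads are 32 mm wide; open, the fingers measure 118 mm over their backs; the gripper's body (76 mm by 178 mm) begins 60 mm behind the grasp point.
Start: joints at [1.31, 0.32, 1.565, -0, 1.257, -0.02], TCP at [0.137, 0.558, 0.214] pointing down, gripper open.
Joint ranges: [-3.11, 3.11], [-0.84, 2.01], [0.21, 2.61], [-1.34, 4.49], [0.05, 2.63], [-2.56, 2.56]. Speed limits (rad/s): [2.57, 2.57, 3.14, 3.14, 3.14, 3.14].

INTERFACE

Orientations are given as a unit quaternion [x, y, z, w].
In Python, from rig import monitor, grab_frame, arm gives the robot as it stands.
- The arm moves only by the tool play_rows, never from a script. Its argument "commands" is a list of rows, each an object with "slide": the shift along the world's x, y, z in cm, a list of three; "turn": the turn, a rotation vector about the world's x, y, z in rad, a list of three; "claw": the finger opening in cm, from 0 to 9.12. In form: [{"slide": [tx, ty, tz], "turn": [rx, ry, rz], "claw": claw}, ...]. A call has 1 to 10 rows; each row is the pose to reach, as a shift and turn from the pose commanded when the call began; what a row does not reach only later rows make up. A row lasts 1/12 s, in which the tool goes at most 41.7 mm and 7.16 degrees, less where a joint would pass 70% of its speed; a pose out of reach is approached as far as the arm can. A call with a gripper value outside its range is refused whole. The fingers move at their own pace and stop on an object; "force" is the grip in N (left out, the last holds). Time passes only in rows, so rows that repeat a pose let the fingers close. It gives the time, the measured TCP pose, the force and the opening at its end, in the units of the state.
- monitor.get_state(): the state, without advancing time (a new reading comes with each control period).
- grab_frame(name): name is "scene" or "top" or "wrist"; returns a dict with "pixels" (420x560x3 uint8, red, green, blue), "range_z" (420x560 float32, m along the optical axis (not along the pixel's ray), 0 where there is no reading), "intrinsics" (3x3 intrinsics, pixels), "rvec" (rotation vector, rad) and "tvec" (3), from world to camera coordinates, as OpenCV has them. Camera axes: x right, y down, z forward; pixel columns grow to the right and rows downward; lengths in m; the calibration is good to about 2 mm. A picture is of the moment at which its call begins.
- arm.hand_in(): hands the job in, once; it reports no verdict.
The state is a dict: "t": time; "qpos": joint angles; "joint_vel": joint speeds; "effort": joint torques, N m; "position": TCP position; "tool_rot": TCP orientation; "wrist_force": force on the tool from outside, world axes, zero at the start; "moment": the same for the moment, N m; "opening": finger opening in m.
Only numpy, scipy, OpenCV 4.12 (cv2) and the standard library are available. Lean on these libraries where they do the work, as an engineer would, in place of code of your own. Each camera call takes 0.05 s, during which the arm holds its last target.

## Working session

There is one attempt and no reset: what is moved stays moved. The work goes in short steps, Python scripts to look and compute and a tool call to move; the robot and the scene stay as the last step left them, time stands still between calls to the robot, and variables do not carry over. Pictures are saved under pics/ and viewed, and the job is handed in when it is done.

Besides the shell and the picture viewer there is one more tool, called after "Emit:" by a JSON object that holds its "api" and its "payload", one argument or row to a line. play_rows: Moves the arm, as the interface text tells. Its arguments: {"type":"object","properties":{"commands":{"type":"array","items":{"type":"object","properties":{"slide":{"type":"array","items":{"type":"number"}},"turn":{"type":"array","items":{"type":"number"}},"claw":{"type":"number"}}}},"force":{"type":"number"}},"required":["commands"]}

```bash
ls; mkdir -p pics
python3 - <<'E'
from rig import monitor, grab_frame, arm
import cv2,numpy as np
print(monitor.get_state())
print(arm.grasp_offset)
for n in ["scene","top"]:
    f=grab_frame(n); cv2.imwrite(f"pics/{n}0.png",f["pixels"][:,:,::-1]); np.savez(f"{n}0.npz",**f)
    print(n,f["intrinsics"],f["rvec"],f["tvec"])
E
```

```text
pics
{'t': 0.0, 'qpos': array([ 1.31000617e+00,  3.20297723e-01,  1.56570815e+00,  2.30432192e-06,
        1.25741528e+00, -1.99867371e-02]), 'joint_vel': array([-5.14812650e-04, -1.84918473e-03,  1.44376130e-03, -1.50761989e-03,
       -8.42570501e-05, -6.51552188e-04]), 'effort': array([ 6.91601745e-04, -4.12472177e+01, -2.31967521e+01,  7.29077635e-02,
        4.57148720e-02, -1.41799742e-04]), 'position': array([0.13698259, 0.557901  , 0.21310565]), 'tool_rot': array([ 0.70262734, -0.08502276,  0.0848403 , -0.70134733]), 'wrist_force': array([-0.57225651, -0.41998113,  0.3645671 ]), 'moment': array([ 0.06392573, -0.0155841 , -0.00765125]), 'opening': 0.0910360013772851}
0.0188
scene [[468.57153537   0.         272.86876255]
 [  0.         468.57153537 213.51843478]
 [  0.           0.           1.        ]] [ 2.41862159  0.98651785 -0.29078948] [-0.40393939 -0.28425238  1.58197749]
top [[414.70279448   0.         280.23452196]
 [  0.         414.70279448 209.04383636]
 [  0.           0.           1.        ]] [ 2.097462   -2.13397215  0.18600497] [0.03012596 0.55748648 1.18180081]
```

View pics/scene0.png

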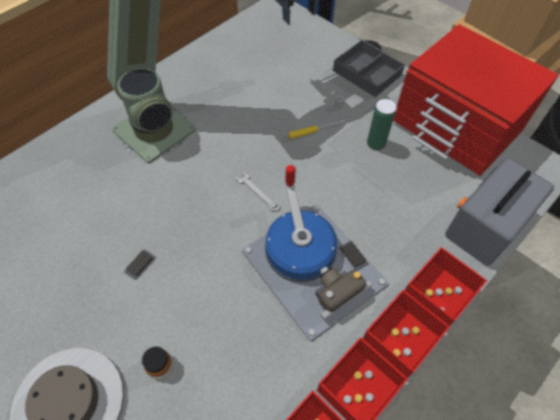

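View pics/top0.png

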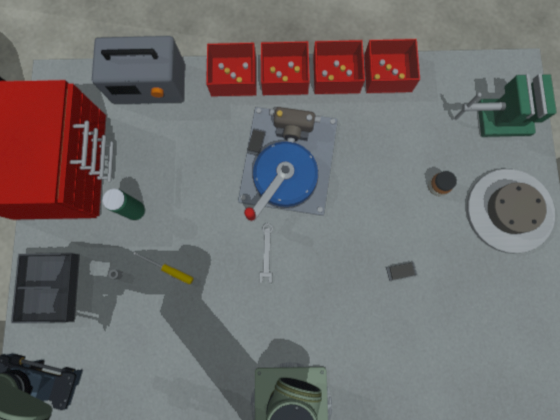

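The top view shows the red handle at about (250,213), the blue housing and hub at about (286,171), and the caliper above it. The scene view shows the handle at (290,175), with the wrench near its sweep side.

```bash
cat > h.py <<'E'
import numpy as np,cv2
def load(n): return dict(np.load(n))
def RT(f):
    R=cv2.Rodrigues(f["rvec"])[0]; return R,f["tvec"].reshape(3)
def cast(f,uv,z):
    R,t=RT(f); K=f["intrinsics"]; uv=np.atleast_2d(uv).astype(float)
    d=(np.linalg.inv(K)@np.c_[uv,np.ones(len(uv))].T).T@R; c=-R.T@t
    return c+d*((z-c[2])/d[:,2])[:,None]
def cloud(f):
    R,t=RT(f);K=f["intrinsics"];h,w=f["range_z"].shape
    u,v=np.meshgrid(np.arange(w),np.arange(h));z=f["range_z"]
    P=np.stack([(u-K[0,2])/K[0,0]*z,(v-K[1,2])/K[1,1]*z,z],-1)
    return (P-t)@R
E
python3 - <<'E'
from h import *
for n,box in [("top",(150,230,225,335)),("scene",(150,300,235,345))]:
    f=load(n+"0.npz");P=cloud(f);hsv=cv2.cvtColor(f["pixels"],cv2.COLOR_RGB2HSV)
    m=np.zeros(hsv.shape[:2],bool);m[box[0]:box[1],box[2]:box[3]]=1
    H,S,V=hsv[...,0],hsv[...,1],hsv[...,2]
    red=m&((H<8)|(H>172))&(S>150)&(V>70)
    Q=P[red];print(n,"red",red.sum(),np.percentile(Q,[2,25,50,75,98],axis=0).round(4).tolist())
    top=Q[Q[:,2]>0.170];print(" top",len(top),top.mean(0), (top.min(0)+top.max(0))/2)
    ys,xs=np.nonzero(red);print(" px centroid",xs.mean(),ys.mean(),xs.min(),xs.max(),ys.min(),ys.max())
    blue=m&(H>100)&(H<125)&(S>150)
    B=P[blue];B=B[abs(B[:,2]-0.082)<0.006];
    c,r=cv2.minEnclosingCircle(B[:,:2].astype(np.float32));print(" blue",len(B),c,r)
    hub=P[m&(abs(P[...,2]-0.105)<0.006)];print(" hub",len(hub),np.percentile(hub,[5,50,95],axis=0).round(4).tolist())
    g=P[m&(abs(P[...,2]-0.093)<.006)]
E
```

```text
top red 88 [[0.5144, 0.0917, 0.1487], [0.5192, 0.0971, 0.1718], [0.5249, 0.1023, 0.175], [0.5308, 0.1077, 0.1768], [0.5394, 0.1136, 0.1807]]
 top 74 [0.52690599 0.10290236 0.1753532 ] [0.5270933  0.10277587 0.17597199]
 px centroid 249.36363636363637 213.1590909090909 245 254 208 219
 blue 2068 (0.6632341742515564, 0.0037362186703830957) 0.09343839436769485
 hub 55 [[0.6405, -0.0055, 0.0999], [0.6654, 0.0041, 0.1036], [0.6754, 0.0259, 0.1075]]
scene red 124 [[0.5265, 0.0891, 0.117], [0.5346, 0.0923, 0.1419], [0.5388, 0.0963, 0.1587], [0.5425, 0.1003, 0.1735], [0.5457, 0.1083, 0.1784]]
 top 44 [0.54648849 0.08701    0.19800304] [ 0.78756339 -0.18525022  0.67982429]
 px centroid 289.94354838709677 174.6048387096774 287 294 166 184
 blue 2380 (0.6730326414108276, -0.0011012195609509945) 0.09375792741775513
 hub 82 [[0.5412, -0.0692, 0.0992], [0.6696, 0.0031, 0.1034], [0.8303, 0.0954, 0.109]]
```

Run:
```python
from rig import monitor
from scipy.spatial.transform import Rotation as R
import numpy as np
s=monitor.get_state();M=R.from_quat(s["tool_rot"]).as_matrix();print(M.round(3));print(np.arctan2(M[1,2],M[0,2]),s["position"])
from h import *
f=load("top0.npz")
# hub / handle check on planes
hsv=cv2.cvtColor(f["pixels"],cv2.COLOR_RGB2HSV)[150:225,240:335];
b=((hsv[...,0]>100)&(hsv[...,0]<125)&(hsv[...,1]>150)).astype(np.uint8)
c=max(cv2.findContours(b,0,cv2.CHAIN_APPROX_NONE)[0],key=cv2.contourArea);h=cv2.convexHull(c)
(x,y),r=cv2.minEnclosingCircle(h);print(x+240,y+150,r,cast(f,[x+240,y+150],0.08))
```

```text
[[ 0.971 -0.     0.238]
 [-0.238 -0.001  0.971]
 [-0.    -1.    -0.002]]
1.330042003053587 [0.13701688 0.5579945  0.21322009]
284.93801498413086 173.40633583068848 31.81227684020996 [[0.65989865 0.00454913 0.08      ]]
```

Emit:
{"api": "play_rows", "payload": {
  "commands": [
    {"slide": [2,-2.3,1]},
    {"slide": [4.4,-5.1,1.5]},
    {"slide": [7,-8.1,1.5]},
    {"slide": [9.6,-11.1,1.5]},
    {"slide": [12.2,-14.1,1.5]},
    {"slide": [14.8,-17.2,1.5]},
    {"slide": [17.4,-20.2,1.5]},
    {"slide": [20,-23.2,1.5]},
    {"slide": [22.6,-26.3,1.5]},
    {"slide": [25,-29,1.5]}
  ]
}}

```text
invalid input at $.commands[0]: expected keys slide, turn, claw
```

Emit:
{"api": "play_rows", "payload": {
  "commands": [
    {"slide": [2.6,-3],"claw": 9.1},
    {"slide": [2.6,-3,0],"claw": 9.1}
  ]
}}

```text
invalid input at $.commands[0]: expected keys slide, turn, claw
```

Emit:
{"api": "play_rows", "payload": {
  "commands": [
    {"slide": [2,-2.3,1],"turn": [0,0,0],"claw": 9.1},
    {"slide": [4.4,-5.1,1.5],"turn": [0,0,0],"claw": 9.1},
    {"slide": [7,-8.1,1.5],"turn": [0,0,0],"claw": 9.1},
    {"slide": [9.6,-11.1,1.5],"turn": [0,0,0],"claw": 9.1},
    {"slide": [12.2,-14.1,1.5],"turn": [0,0,0],"claw": 9.1},
    {"slide": [14.8,-17.2,1.5],"turn": [0,0,0],"claw": 9.1},
    {"slide": [17.4,-20.2,1.5],"turn": [0,0,0],"claw": 9.1},
    {"slide": [20,-23.2,1.5],"turn": [0,0,0],"claw": 9.1},
    {"slide": [22.6,-26.3,1.5],"turn": [0,0,0],"claw": 9.1},
    {"slide": [25,-29,1.5],"turn": [0,0,0],"claw": 9.1}
  ]
}}

```text
t: 0.93
position: [0.3879, 0.2662, 0.2288]
tool_rot: [0.702, -0.085, 0.085, -0.702]
wrist_force: [0.4, 0.9, 0.2]
opening: 0.0912
```

Emit:
{"api": "play_rows", "payload": {
  "commands": [
    {"slide": [2.6,-3,0],"turn": [0,0,0],"claw": 9.1},
    {"slide": [5.2,-6,0],"turn": [0,0,0],"claw": 9.1},
    {"slide": [7.8,-9.1,0],"turn": [0,0,0],"claw": 9.1},
    {"slide": [10.4,-12.2,0],"turn": [0,0,0],"claw": 9.1},
    {"slide": [12.4,-14.7,0],"turn": [0,0,0],"claw": 9.1},
    {"slide": [14.1,-16.6,0],"turn": [0,0,0],"claw": 9.1},
    {"slide": [14.1,-16.6,0],"turn": [0,0,0],"claw": 9.1},
    {"slide": [14.1,-16.6,0],"turn": [0,0,0],"claw": 9.1}
  ]
}}

```text
t: 1.6
position: [0.5283, 0.1015, 0.2282]
tool_rot: [-0.702, 0.086, -0.085, 0.702]
wrist_force: [-0.4, 0.6, -0.4]
opening: 0.0912
```

Run:
```python
from rig import monitor, grab_frame
import cv2,numpy as np
for n in ["wrist","top","scene"]:
    f=grab_frame(n); cv2.imwrite(f"pics/{n}1.png",f["pixels"][:,:,::-1]); np.savez(f"{n}1.npz",**f)
s=monitor.get_state();print(s["t"],s["position"],s["wrist_force"],s["qpos"])
```

```text
1.75 [0.52724563 0.10317292 0.22879269] [ 0.08054587 -0.01264069  1.17373387] [ 1.71532254e-01  2.51287915e-01  1.62399489e+00  5.05798631e-04
  1.26719358e+00 -1.15955973e+00]
```

View pics/wrist1.png

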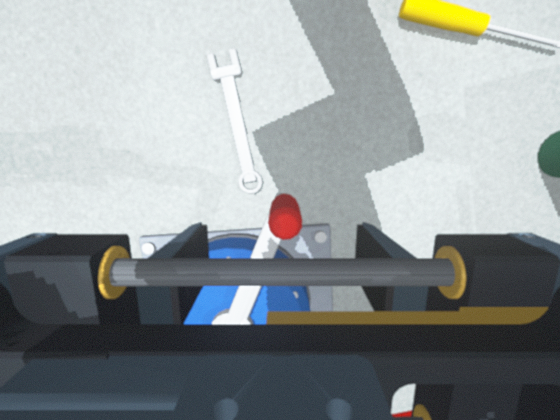

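The wrist view shows the red handle at about (286,215), roughly centred between the open fingers. I'll refine its axis now.

Run:
```python
from h import *
f=load("wrist1.npz");P=cloud(f);hsv=cv2.cvtColor(f["pixels"],cv2.COLOR_RGB2HSV)
H,S,V=[hsv[...,i] for i in range(3)]
m=np.zeros(H.shape,bool);m[185:245,255:315]=1
red=m&((H<8)|(H>172))&(S>150)&(V>70)
Q=P[red];print(red.sum(),np.percentile(Q,[1,25,50,75,99],axis=0).round(4).tolist())
for lo,hi in [(.11,.125),(.125,.14),(.14,.155),(.155,.17),(.173,.182)]:
    q=Q[(Q[:,2]>lo)&(Q[:,2]<hi)]
    if len(q)>8: print(lo,len(q),q.mean(0).round(4),q.min(0).round(4),q.max(0).round(4))
# circle fit radius .0145 to side points
q=Q[(Q[:,2]>.11)&(Q[:,2]<.168)]
from scipy.optimize import least_squares
for n,qq in [("wrist",q)]:
    r=least_squares(lambda c:np.hypot(qq[:,0]-c[0],qq[:,1]-c[1])-.0145,[.53,.1],loss="soft_l1",f_scale=.002);print(n,r.x,np.abs(r.fun).mean())
f=load("scene0.npz");P=cloud(f);hsv=cv2.cvtColor(f["pixels"],cv2.COLOR_RGB2HSV)
H,S,V=[hsv[...,i] for i in range(3)]
m[:]=0;m[160:190,280:300]=1
Q=P[m&((H<8)|(H>172))&(S>150)&(V>70)];qq=Q[(Q[:,2]>.11)&(Q[:,2]<.168)]
r=least_squares(lambda c:np.hypot(qq[:,0]-c[0],qq[:,1]-c[1])-.0145,[.53,.1],loss="soft_l1",f_scale=.002);print("scene",r.x,np.abs(r.fun).mean())
```

```text
895 [[0.5157, 0.0928, 0.1321], [0.5208, 0.0998, 0.1739], [0.5257, 0.1054, 0.1768], [0.5318, 0.1108, 0.1776], [0.5399, 0.1165, 0.1789]]
0.125 20 [0.5188 0.1116 0.1328] [0.5152 0.0981 0.1255] [0.5221 0.1157 0.14  ]
0.14 23 [0.5194 0.1125 0.1482] [0.5156 0.0971 0.1406] [0.5231 0.1165 0.1547]
0.155 44 [0.5189 0.1111 0.1634] [0.5152 0.0948 0.1553] [0.5236 0.1166 0.1698]
0.173 721 [0.5281 0.1042 0.1768] [0.5161 0.092  0.173 ] [0.5415 0.1165 0.1795]
wrist [0.52982593 0.10343173] 0.0001600054802036183
scene [0.53027156 0.10409081] 0.001218159867112508
```

Emit:
{"api": "play_rows", "payload": {
  "commands": [
    {"slide": [0.2,0.05,-3],"turn": [0,0,0],"claw": 9.1},
    {"slide": [0.2,0.05,-6],"turn": [0,0,0],"claw": 9.1},
    {"slide": [0.2,0.05,-8.5],"turn": [0,0,0],"claw": 9.1},
    {"slide": [0.2,0.05,-10.2],"turn": [0,0,0],"claw": 9.1},
    {"slide": [0.2,0.05,-10.2],"turn": [0,0,0],"claw": 9.1}
  ]
}}

```text
t: 2.17
position: [0.5266, 0.1036, 0.1235]
tool_rot: [0.703, -0.087, 0.081, -0.701]
wrist_force: [-0.1, -0.2, 0.0]
opening: 0.091
```

Emit:
{"api": "play_rows", "payload": {
  "commands": [
    {"slide": [0,0,0],"turn": [0,0,0],"claw": 2},
    {"slide": [0,0,0],"turn": [0,0,0],"claw": 2},
    {"slide": [0,0,0],"turn": [0,0,0],"claw": 2},
    {"slide": [0,0,0],"turn": [0,0,0],"claw": 2},
    {"slide": [0,0,0],"turn": [0,0,0],"claw": 2},
    {"slide": [0,0,0],"turn": [0,0,0],"claw": 2},
    {"slide": [0,0,0],"turn": [0,0,0],"claw": 2},
    {"slide": [0,0,0],"turn": [0,0,0],"claw": 2},
    {"slide": [0,0,0],"turn": [0,0,0],"claw": 2},
    {"slide": [0,0,0],"turn": [0,0,0],"claw": 2}
  ],
  "force": 40
}}

```text
t: 3.0
position: [0.5304, 0.1036, 0.127]
tool_rot: [-0.701, 0.085, -0.085, 0.703]
wrist_force: [0.5, 1.1, -0.6]
opening: 0.0281
```

Run:
```python
from rig import monitor, grab_frame
import cv2,numpy as np
f=grab_frame("wrist"); cv2.imwrite(f"pics/wrist2.png",f["pixels"][:,:,::-1])
s=monitor.get_state();print(s["t"],s["position"],s["wrist_force"],s["opening"])
```

```text
3.05 [0.53036378 0.10353684 0.12700841] [0.02143614 2.3356084  0.2107528 ] 0.02815833514626864
```

View pics/wrist2.png

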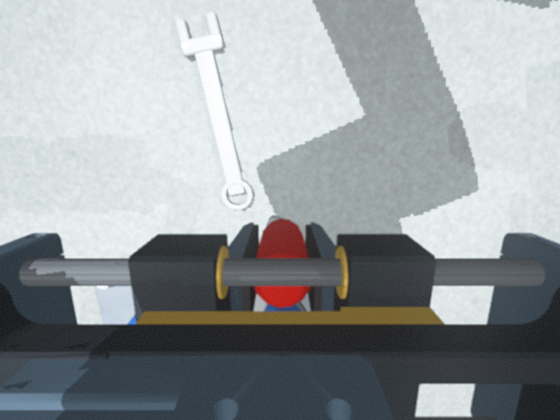

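The handle is gripped: the opening is 28 mm, and it sits at (282,260) between the pads. Next is an arc table.

Run:
```python
import numpy as np
p=np.array([.667,.003]);r=.17;a0=np.arctan2(.1035-.003,.530-.667)
th=np.arange(0,.96,.02);x=np.c_[np.cos(a0+th),np.sin(a0+th)]*r*100;x=(x-x[0]).round(2)
print("a0",a0)
for i in range(1,len(th)):print(round(th[i],2),x[i],"d",(x[i]-x[i-1]).round(2))
```

```text
a0 2.5086856157729196
0.02 [-0.2  -0.28] d [-0.2  -0.28]
0.04 [-0.39 -0.56] d [-0.19 -0.28]
0.06 [-0.58 -0.84] d [-0.19 -0.28]
0.08 [-0.76 -1.13] d [-0.18 -0.29]
0.1 [-0.94 -1.42] d [-0.18 -0.29]
0.12 [-1.11 -1.71] d [-0.17 -0.29]
0.14 [-1.27 -2.01] d [-0.16 -0.3 ]
0.16 [-1.43 -2.31] d [-0.16 -0.3 ]
0.18 [-1.58 -2.62] d [-0.15 -0.31]
0.2 [-1.72 -2.92] d [-0.14 -0.3 ]
0.22 [-1.86 -3.23] d [-0.14 -0.31]
0.24 [-2.   -3.55] d [-0.14 -0.32]
0.26 [-2.12 -3.86] d [-0.12 -0.31]
0.28 [-2.25 -4.18] d [-0.13 -0.32]
0.3 [-2.36 -4.5 ] d [-0.11 -0.32]
0.32 [-2.47 -4.82] d [-0.11 -0.32]
0.34 [-2.57 -5.15] d [-0.1  -0.33]
0.36 [-2.66 -5.47] d [-0.09 -0.32]
0.38 [-2.75 -5.8 ] d [-0.09 -0.33]
0.4 [-2.83 -6.13] d [-0.08 -0.33]
0.42 [-2.91 -6.46] d [-0.08 -0.33]
0.44 [-2.98 -6.8 ] d [-0.07 -0.34]
0.46 [-3.04 -7.13] d [-0.06 -0.33]
0.48 [-3.09 -7.47] d [-0.05 -0.34]
0.5 [-3.14 -7.8 ] d [-0.05 -0.33]
0.52 [-3.18 -8.14] d [-0.04 -0.34]
0.54 [-3.22 -8.48] d [-0.04 -0.34]
0.56 [-3.25 -8.82] d [-0.03 -0.34]
0.58 [-3.27 -9.16] d [-0.02 -0.34]
0.6 [-3.28 -9.5 ] d [-0.01 -0.34]
0.62 [-3.29 -9.84] d [-0.01 -0.34]
0.64 [ -3.29 -10.18] d [ 0.   -0.34]
0.66 [ -3.29 -10.52] d [ 0.   -0.34]
0.68 [ -3.27 -10.86] d [ 0.02 -0.34]
0.7 [ -3.25 -11.2 ] d [ 0.02 -0.34]
0.72 [ -3.23 -11.53] d [ 0.02 -0.33]
0.74 [ -3.2  -11.87] d [ 0.03 -0.34]
0.76 [ -3.16 -12.21] d [ 0.04 -0.34]
0.78 [ -3.11 -12.55] d [ 0.05 -0.34]
0.8 [ -3.06 -12.88] d [ 0.05 -0.33]
0.82 [ -3.   -13.22] d [ 0.06 -0.34]
0.84 [ -2.93 -13.55] d [ 0.07 -0.33]
0.86 [ -2.86 -13.88] d [ 0.07 -0.33]
0.88 [ -2.78 -14.21] d [ 0.08 -0.33]
0.9 [ -2.69 -14.54] d [ 0.09 -0.33]
0.92 [ -2.6  -14.87] d [ 0.09 -0.33]
0.94 [ -2.5  -15.19] d [ 0.1  -0.32]
```

Emit:
{"api": "play_rows", "payload": {
  "commands": [
    {"slide": [-0.2,-0.28,0],"turn": [0,0,0],"claw": 2},
    {"slide": [-0.39,-0.56,0],"turn": [0,0,0],"claw": 2},
    {"slide": [-0.39,-0.56,0],"turn": [0,0,0],"claw": 2},
    {"slide": [-0.39,-0.56,0],"turn": [0,0,0],"claw": 2}
  ]
}}

```text
t: 3.38
position: [0.5273, 0.0991, 0.1271]
tool_rot: [-0.701, 0.085, -0.086, 0.703]
wrist_force: [3.8, 7.4, -3.0]
opening: 0.0287
```

Emit:
{"api": "play_rows", "payload": {
  "commands": [
    {"slide": [-0.19,-0.28,0],"turn": [0,0,0],"claw": 2},
    {"slide": [-0.19,-0.28,0],"turn": [0,0,0],"claw": 2},
    {"slide": [-0.19,-0.28,0],"turn": [0,0,0],"claw": 2}
  ]
}}

```text
t: 3.63
position: [0.5255, 0.0964, 0.127]
tool_rot: [-0.701, 0.084, -0.086, 0.703]
wrist_force: [2.5, 7.2, -2.7]
opening: 0.0281
```

Emit:
{"api": "play_rows", "payload": {
  "commands": [
    {"slide": [-0.18,-0.29,0],"turn": [0,0,0],"claw": 2},
    {"slide": [-0.18,-0.29,0],"turn": [0,0,0],"claw": 2},
    {"slide": [-0.18,-0.29,0],"turn": [0,0,0],"claw": 2}
  ]
}}

```text
t: 3.88
position: [0.5236, 0.0935, 0.127]
tool_rot: [-0.701, 0.084, -0.086, 0.703]
wrist_force: [2.2, 6.6, -2.8]
opening: 0.0283
```

Emit:
{"api": "play_rows", "payload": {
  "commands": [
    {"slide": [-0.18,-0.29,0],"turn": [0,0,0],"claw": 2},
    {"slide": [-0.18,-0.29,0],"turn": [0,0,0],"claw": 2},
    {"slide": [-0.18,-0.29,0],"turn": [0,0,0],"claw": 2}
  ]
}}

```text
t: 4.13
position: [0.5219, 0.0905, 0.127]
tool_rot: [-0.701, 0.085, -0.086, 0.703]
wrist_force: [2.0, 6.4, -3.1]
opening: 0.0283
```

Emit:
{"api": "play_rows", "payload": {
  "commands": [
    {"slide": [-0.17,-0.29,0],"turn": [0,0,0],"claw": 2},
    {"slide": [-0.17,-0.29,0],"turn": [0,0,0],"claw": 2},
    {"slide": [-0.17,-0.29,0],"turn": [0,0,0],"claw": 2}
  ]
}}

```text
t: 4.38
position: [0.5202, 0.0876, 0.127]
tool_rot: [-0.701, 0.084, -0.086, 0.703]
wrist_force: [1.7, 7.3, -3.1]
opening: 0.0282
```

Emit:
{"api": "play_rows", "payload": {
  "commands": [
    {"slide": [-0.16,-0.3,0],"turn": [0,0,0],"claw": 2},
    {"slide": [-0.16,-0.3,0],"turn": [0,0,0],"claw": 2},
    {"slide": [-0.16,-0.3,0],"turn": [0,0,0],"claw": 2}
  ]
}}

```text
t: 4.63
position: [0.5185, 0.0846, 0.127]
tool_rot: [-0.701, 0.084, -0.086, 0.703]
wrist_force: [2.6, 6.3, -1.5]
opening: 0.0281
```

Emit:
{"api": "play_rows", "payload": {
  "commands": [
    {"slide": [-0.16,-0.3,0],"turn": [0,0,0],"claw": 2},
    {"slide": [-0.16,-0.3,0],"turn": [0,0,0],"claw": 2},
    {"slide": [-0.16,-0.3,0],"turn": [0,0,0],"claw": 2}
  ]
}}

```text
t: 4.88
position: [0.5169, 0.0816, 0.127]
tool_rot: [-0.701, 0.085, -0.086, 0.703]
wrist_force: [2.5, 7.6, -3.0]
opening: 0.0286
```

Emit:
{"api": "play_rows", "payload": {
  "commands": [
    {"slide": [-0.15,-0.31,0],"turn": [0,0,0],"claw": 2},
    {"slide": [-0.15,-0.31,0],"turn": [0,0,0],"claw": 2},
    {"slide": [-0.15,-0.31,0],"turn": [0,0,0],"claw": 2}
  ]
}}

```text
t: 5.13
position: [0.5159, 0.0793, 0.127]
tool_rot: [-0.7, 0.084, -0.086, 0.704]
wrist_force: [3.6, 10.1, -3.1]
opening: 0.0288
```

Emit:
{"api": "play_rows", "payload": {
  "commands": [
    {"slide": [-0.14,-0.3,0],"turn": [0,0,0],"claw": 2},
    {"slide": [-0.14,-0.3,0],"turn": [0,0,0],"claw": 2},
    {"slide": [-0.14,-0.3,0],"turn": [0,0,0],"claw": 2}
  ]
}}

```text
t: 5.38
position: [0.5144, 0.0762, 0.127]
tool_rot: [-0.7, 0.084, -0.086, 0.704]
wrist_force: [2.7, 9.5, -2.8]
opening: 0.0284
```

Emit:
{"api": "play_rows", "payload": {
  "commands": [
    {"slide": [-0.14,-0.31,0],"turn": [0,0,0],"claw": 2},
    {"slide": [-0.14,-0.31,0],"turn": [0,0,0],"claw": 2},
    {"slide": [-0.14,-0.31,0],"turn": [0,0,0],"claw": 2}
  ]
}}

```text
t: 5.63
position: [0.5127, 0.0727, 0.127]
tool_rot: [-0.7, 0.084, -0.086, 0.704]
wrist_force: [2.5, 8.2, -3.2]
opening: 0.0282
```

Emit:
{"api": "play_rows", "payload": {
  "commands": [
    {"slide": [-0.14,-0.32,0],"turn": [0,0,0],"claw": 2},
    {"slide": [-0.14,-0.32,0],"turn": [0,0,0],"claw": 2},
    {"slide": [-0.14,-0.32,0],"turn": [0,0,0],"claw": 2}
  ]
}}

```text
t: 5.88
position: [0.5112, 0.0691, 0.127]
tool_rot: [-0.701, 0.085, -0.086, 0.703]
wrist_force: [2.5, 5.4, -2.3]
opening: 0.0282
```

Emit:
{"api": "play_rows", "payload": {
  "commands": [
    {"slide": [-0.12,-0.31,0],"turn": [0,0,0],"claw": 2},
    {"slide": [-0.12,-0.31,0],"turn": [0,0,0],"claw": 2},
    {"slide": [-0.12,-0.31,0],"turn": [0,0,0],"claw": 2}
  ]
}}

```text
t: 6.13
position: [0.5098, 0.0655, 0.127]
tool_rot: [-0.701, 0.085, -0.086, 0.703]
wrist_force: [1.6, 5.8, -0.8]
opening: 0.0283
```

Emit:
{"api": "play_rows", "payload": {
  "commands": [
    {"slide": [-0.13,-0.32,0],"turn": [0,0,0],"claw": 2},
    {"slide": [-0.13,-0.32,0],"turn": [0,0,0],"claw": 2},
    {"slide": [-0.13,-0.32,0],"turn": [0,0,0],"claw": 2}
  ]
}}

```text
t: 6.38
position: [0.5082, 0.0615, 0.127]
tool_rot: [-0.702, 0.085, -0.085, 0.702]
wrist_force: [1.3, 3.4, -1.9]
opening: 0.0283
```

Emit:
{"api": "play_rows", "payload": {
  "commands": [
    {"slide": [-0.11,-0.32,0],"turn": [0,0,0],"claw": 2},
    {"slide": [-0.11,-0.32,0],"turn": [0,0,0],"claw": 2},
    {"slide": [-0.11,-0.32,0],"turn": [0,0,0],"claw": 2}
  ]
}}

```text
t: 6.63
position: [0.5074, 0.0592, 0.127]
tool_rot: [-0.701, 0.085, -0.086, 0.703]
wrist_force: [3.3, 6.3, -2.5]
opening: 0.0285
```

Emit:
{"api": "play_rows", "payload": {
  "commands": [
    {"slide": [-0.11,-0.32,0],"turn": [0,0,0],"claw": 2},
    {"slide": [-0.11,-0.32,0],"turn": [0,0,0],"claw": 2},
    {"slide": [-0.11,-0.32,0],"turn": [0,0,0],"claw": 2}
  ]
}}

```text
t: 6.88
position: [0.5067, 0.0571, 0.127]
tool_rot: [-0.7, 0.085, -0.086, 0.704]
wrist_force: [3.7, 10.2, -3.7]
opening: 0.0285
```

Emit:
{"api": "play_rows", "payload": {
  "commands": [
    {"slide": [-0.1,-0.33,0],"turn": [0,0,0],"claw": 2},
    {"slide": [-0.1,-0.33,0],"turn": [0,0,0],"claw": 2},
    {"slide": [-0.1,-0.33,0],"turn": [0,0,0],"claw": 2}
  ]
}}

```text
t: 7.13
position: [0.5056, 0.0534, 0.1271]
tool_rot: [-0.7, 0.085, -0.086, 0.704]
wrist_force: [3.7, 9.0, -3.8]
opening: 0.0281
```

Emit:
{"api": "play_rows", "payload": {
  "commands": [
    {"slide": [-0.09,-0.32,0],"turn": [0,0,0],"claw": 2},
    {"slide": [-0.09,-0.32,0],"turn": [0,0,0],"claw": 2},
    {"slide": [-0.09,-0.32,0],"turn": [0,0,0],"claw": 2}
  ]
}}

```text
t: 7.38
position: [0.5045, 0.0499, 0.127]
tool_rot: [-0.701, 0.085, -0.086, 0.703]
wrist_force: [3.5, 9.3, -3.2]
opening: 0.0284
```

Emit:
{"api": "play_rows", "payload": {
  "commands": [
    {"slide": [-0.09,-0.33,0],"turn": [0,0,0],"claw": 2},
    {"slide": [-0.09,-0.33,0],"turn": [0,0,0],"claw": 2},
    {"slide": [-0.09,-0.33,0],"turn": [0,0,0],"claw": 2}
  ]
}}

```text
t: 7.63
position: [0.5035, 0.0461, 0.127]
tool_rot: [-0.701, 0.085, -0.086, 0.703]
wrist_force: [3.1, 6.1, -2.7]
opening: 0.028
```

Emit:
{"api": "play_rows", "payload": {
  "commands": [
    {"slide": [-0.08,-0.33,0],"turn": [0,0,0],"claw": 2},
    {"slide": [-0.08,-0.33,0],"turn": [0,0,0],"claw": 2},
    {"slide": [-0.08,-0.33,0],"turn": [0,0,0],"claw": 2}
  ]
}}

```text
t: 7.88
position: [0.5026, 0.0424, 0.127]
tool_rot: [-0.701, 0.085, -0.086, 0.703]
wrist_force: [3.5, 4.7, -2.5]
opening: 0.0282
```

Emit:
{"api": "play_rows", "payload": {
  "commands": [
    {"slide": [-0.08,-0.33,0],"turn": [0,0,0],"claw": 2},
    {"slide": [-0.08,-0.33,0],"turn": [0,0,0],"claw": 2},
    {"slide": [-0.08,-0.33,0],"turn": [0,0,0],"claw": 2}
  ]
}}

```text
t: 8.13
position: [0.5017, 0.0385, 0.127]
tool_rot: [-0.702, 0.085, -0.086, 0.702]
wrist_force: [3.6, 3.6, -2.7]
opening: 0.0282
```

Emit:
{"api": "play_rows", "payload": {
  "commands": [
    {"slide": [-0.07,-0.34,0],"turn": [0,0,0],"claw": 2},
    {"slide": [-0.07,-0.34,0],"turn": [0,0,0],"claw": 2},
    {"slide": [-0.07,-0.34,0],"turn": [0,0,0],"claw": 2}
  ]
}}

```text
t: 8.38
position: [0.5012, 0.0361, 0.127]
tool_rot: [-0.701, 0.085, -0.086, 0.703]
wrist_force: [4.3, 7.3, -3.1]
opening: 0.0279
```

Emit:
{"api": "play_rows", "payload": {
  "commands": [
    {"slide": [-0.06,-0.33,0],"turn": [0,0,0],"claw": 2},
    {"slide": [-0.06,-0.33,0],"turn": [0,0,0],"claw": 2},
    {"slide": [-0.06,-0.33,0],"turn": [0,0,0],"claw": 2}
  ]
}}

```text
t: 8.63
position: [0.5009, 0.0339, 0.127]
tool_rot: [-0.7, 0.085, -0.086, 0.704]
wrist_force: [5.3, 11.2, -4.2]
opening: 0.028
```

Emit:
{"api": "play_rows", "payload": {
  "commands": [
    {"slide": [-0.05,-0.34,0],"turn": [0,0,0],"claw": 2},
    {"slide": [-0.05,-0.34,0],"turn": [0,0,0],"claw": 2},
    {"slide": [-0.05,-0.34,0],"turn": [0,0,0],"claw": 2}
  ]
}}

```text
t: 8.88
position: [0.5002, 0.0302, 0.127]
tool_rot: [-0.7, 0.085, -0.086, 0.703]
wrist_force: [4.7, 9.6, -2.6]
opening: 0.0282
```

Emit:
{"api": "play_rows", "payload": {
  "commands": [
    {"slide": [-0.05,-0.33,0],"turn": [0,0,0],"claw": 2},
    {"slide": [-0.05,-0.33,0],"turn": [0,0,0],"claw": 2},
    {"slide": [-0.05,-0.33,0],"turn": [0,0,0],"claw": 2}
  ]
}}

```text
t: 9.13
position: [0.4997, 0.0265, 0.127]
tool_rot: [-0.701, 0.085, -0.086, 0.703]
wrist_force: [4.4, 8.7, -2.3]
opening: 0.0285
```

Emit:
{"api": "play_rows", "payload": {
  "commands": [
    {"slide": [-0.04,-0.34,0],"turn": [0,0,0],"claw": 2},
    {"slide": [-0.04,-0.34,0],"turn": [0,0,0],"claw": 2},
    {"slide": [-0.04,-0.34,0],"turn": [0,0,0],"claw": 2}
  ]
}}

```text
t: 9.38
position: [0.4992, 0.0227, 0.127]
tool_rot: [-0.701, 0.085, -0.086, 0.703]
wrist_force: [4.5, 6.4, -3.6]
opening: 0.0287
```

Emit:
{"api": "play_rows", "payload": {
  "commands": [
    {"slide": [-0.04,-0.34,0],"turn": [0,0,0],"claw": 2},
    {"slide": [-0.04,-0.34,0],"turn": [0,0,0],"claw": 2},
    {"slide": [-0.04,-0.34,0],"turn": [0,0,0],"claw": 2}
  ]
}}

```text
t: 9.63
position: [0.4989, 0.0189, 0.127]
tool_rot: [-0.701, 0.085, -0.086, 0.703]
wrist_force: [4.6, 5.4, -3.5]
opening: 0.0281
```

Emit:
{"api": "play_rows", "payload": {
  "commands": [
    {"slide": [-0.03,-0.34,0],"turn": [0,0,0],"claw": 2},
    {"slide": [-0.03,-0.34,0],"turn": [0,0,0],"claw": 2},
    {"slide": [-0.03,-0.34,0],"turn": [0,0,0],"claw": 2}
  ]
}}

```text
t: 9.88
position: [0.4986, 0.0149, 0.127]
tool_rot: [-0.702, 0.084, -0.086, 0.702]
wrist_force: [4.1, 3.6, -2.7]
opening: 0.0284
```

Emit:
{"api": "play_rows", "payload": {
  "commands": [
    {"slide": [-0.01,-0.2,0],"turn": [0,0,0],"claw": 2},
    {"slide": [-0.01,-0.2,0],"turn": [0,0,0],"claw": 2},
    {"slide": [-0.01,-0.2,0],"turn": [0,0,0],"claw": 2}
  ]
}}

```text
t: 10.13
position: [0.4985, 0.0136, 0.127]
tool_rot: [-0.701, 0.085, -0.086, 0.703]
wrist_force: [4.6, 6.1, -3.2]
opening: 0.0284
```

Emit:
{"api": "play_rows", "payload": {
  "commands": [
    {"slide": [-0.01,-0.2,0],"turn": [0,0,0],"claw": 2},
    {"slide": [-0.01,-0.2,0],"turn": [0,0,0],"claw": 2},
    {"slide": [-0.01,-0.2,0],"turn": [0,0,0],"claw": 2}
  ]
}}

```text
t: 10.38
position: [0.4984, 0.0123, 0.127]
tool_rot: [-0.701, 0.085, -0.086, 0.703]
wrist_force: [3.7, 8.0, -2.8]
opening: 0.028
```

Emit:
{"api": "play_rows", "payload": {
  "commands": [
    {"slide": [-0.01,-0.2,0],"turn": [0,0,0],"claw": 2},
    {"slide": [-0.01,-0.2,0],"turn": [0,0,0],"claw": 2},
    {"slide": [-0.01,-0.2,0],"turn": [0,0,0],"claw": 2}
  ]
}}

```text
t: 10.63
position: [0.4983, 0.0109, 0.127]
tool_rot: [-0.7, 0.085, -0.086, 0.704]
wrist_force: [5.8, 10.2, -2.9]
opening: 0.028
```

Emit:
{"api": "play_rows", "payload": {
  "commands": [
    {"slide": [0,-0.2,0],"turn": [0,0,0],"claw": 2},
    {"slide": [0,-0.2,0],"turn": [0,0,0],"claw": 2},
    {"slide": [0,-0.2,0],"turn": [0,0,0],"claw": 2}
  ]
}}

```text
t: 10.88
position: [0.4983, 0.0093, 0.127]
tool_rot: [-0.7, 0.085, -0.086, 0.704]
wrist_force: [5.1, 11.6, -2.9]
opening: 0.0283
```

Emit:
{"api": "play_rows", "payload": {
  "commands": [
    {"slide": [0,-0.2,0],"turn": [0,0,0],"claw": 2},
    {"slide": [0,-0.2,0],"turn": [0,0,0],"claw": 2},
    {"slide": [0,-0.2,0],"turn": [0,0,0],"claw": 2}
  ]
}}

```text
t: 11.13
position: [0.4982, 0.0071, 0.127]
tool_rot: [-0.7, 0.085, -0.086, 0.704]
wrist_force: [4.3, 11.8, -3.6]
opening: 0.0283
```

Emit:
{"api": "play_rows", "payload": {
  "commands": [
    {"slide": [0,-0.2,0],"turn": [0,0,0],"claw": 2},
    {"slide": [0,-0.2,0],"turn": [0,0,0],"claw": 2},
    {"slide": [0,-0.2,0],"turn": [0,0,0],"claw": 2}
  ]
}}

```text
t: 11.38
position: [0.4982, 0.0048, 0.127]
tool_rot: [-0.7, 0.085, -0.086, 0.703]
wrist_force: [4.3, 9.6, -2.8]
opening: 0.0281
```

Emit:
{"api": "play_rows", "payload": {
  "commands": [
    {"slide": [0.01,-0.3,0],"turn": [0,0,0],"claw": 2},
    {"slide": [0.01,-0.3,0],"turn": [0,0,0],"claw": 2},
    {"slide": [0.01,-0.3,0],"turn": [0,0,0],"claw": 2}
  ]
}}

```text
t: 11.63
position: [0.4982, 0.0014, 0.127]
tool_rot: [-0.701, 0.085, -0.086, 0.703]
wrist_force: [4.4, 8.3, -2.5]
opening: 0.0282
```

Emit:
{"api": "play_rows", "payload": {
  "commands": [
    {"slide": [0.01,-0.3,0],"turn": [0,0,0],"claw": 2},
    {"slide": [0.01,-0.3,0],"turn": [0,0,0],"claw": 2},
    {"slide": [0.01,-0.3,0],"turn": [0,0,0],"claw": 2}
  ]
}}

```text
t: 11.88
position: [0.4983, -0.0019, 0.127]
tool_rot: [-0.701, 0.085, -0.086, 0.703]
wrist_force: [4.7, 7.6, -2.4]
opening: 0.0287
```

```bash
cat > fit.py <<'E'
import numpy as np
from scipy.optimize import least_squares
D=np.array([[.5219,.0905,2.0,6.4],[.5202,.0876,1.7,7.3],[.5185,.0846,2.6,6.3],[.5169,.0816,2.5,7.6],[.5159,.0793,3.6,10.1],[.5144,.0762,2.7,9.5],[.5127,.0727,2.5,8.2],[.5112,.0691,2.5,5.4],[.5098,.0655,1.6,5.8],[.5082,.0615,1.3,3.4],[.5074,.0592,3.3,6.3],[.5067,.0571,3.7,10.2],[.5056,.0534,3.7,9.0],[.5045,.0499,3.5,9.3],[.5035,.0461,3.1,6.1],[.5026,.0424,3.5,4.7],[.5017,.0385,3.6,3.6],[.5012,.0361,4.3,7.3],[.5009,.0339,5.3,11.2],[.5002,.0302,4.7,9.6],[.4997,.0265,4.4,8.7],[.4992,.0227,4.5,6.4],[.4989,.0189,4.6,5.4],[.4986,.0149,4.1,3.6],[.4985,.0136,4.6,6.1],[.4984,.0123,3.7,8.0],[.4983,.0109,5.8,10.2],[.4983,.0093,5.1,11.6],[.4982,.0071,4.3,11.8],[.4982,.0048,4.3,9.6],[.4982,.0014,4.4,8.3],[.4983,-.0019,4.7,7.6]])
p=np.array([.667,.003])
a=np.unwrap(np.arctan2(D[:,1]-p[1],D[:,0]-p[0])%(2*np.pi));s=(a-2.5087)*170
F=D[:,2]*-np.sin(a)*-1*-1+D[:,3]*np.cos(a)*1
F=-(D[:,2]*-np.sin(a)+D[:,3]*np.cos(a))
m=s>34
def mod(q,s):
    u=(s-q[0]+9)%23.8   # u=0 at peak, q0=tooth1
    return q[1]+q[2]*np.where(u<17,np.cos(np.pi*u/17),-np.cos(np.pi*(u-17)/6.8))
best=min((least_squares(lambda q:mod(q,s[m])-F[m],[t,7.5,3.5]) for t in np.arange(30,50,1.)),key=lambda r:r.cost)
q=best.x;print(q,np.sqrt(2*best.cost/m.sum()))
for si,Fi in zip(s,F):print(round(si,1),round(Fi,1),round(mod(q,si),1))
t4=q[0]+3*23.8;mid=t4+11.9
for n,v in [("t4",t4),("trough",t4+8),("mid",mid)]:
    b=2.5087+v/170;print(n,v,p+.17*np.array([np.cos(b),np.sin(b)]))
E
python3 fit.py
```

```text
[62.72048075  7.83125684  3.46499853] 0.7240545327756277
15.3 6.5 7.4
18.7 7.2 5.5
22.2 6.8 4.4
25.6 7.9 6.4
28.1 10.6 10.1
31.6 9.7 11.1
35.5 8.5 9.6
39.4 5.9 7.2
43.3 6.0 5.1
47.6 3.6 4.5
50.0 7.0 7.4
52.3 10.8 10.5
56.1 9.7 11.0
59.8 9.9 9.3
63.8 6.7 6.8
67.6 5.4 4.9
71.6 4.3 4.7
74.1 8.0 7.8
76.3 12.0 10.8
80.1 10.2 10.9
83.9 9.2 9.2
87.7 6.9 6.8
91.6 5.8 4.9
95.6 3.9 4.8
96.9 6.4 6.3
98.2 8.2 8.3
99.6 10.5 10.3
101.2 11.8 11.3
103.5 11.9 11.0
105.8 9.6 10.2
109.2 8.3 8.2
112.5 7.5 6.2
t4 134.1204807525971 [ 0.49906572 -0.02342119]
trough 142.1204807525971 [ 0.50049453 -0.03129181]
mid 146.0204807525971 [ 0.50132497 -0.03510229]
```

Emit:
{"api": "play_rows", "payload": {
  "commands": [
    {"slide": [0.02,-0.3,0],"turn": [0,0,0],"claw": 2},
    {"slide": [0.02,-0.3,0],"turn": [0,0,0],"claw": 2},
    {"slide": [0.02,-0.3,0],"turn": [0,0,0],"claw": 2}
  ]
}}

```text
t: 12.13
position: [0.4984, -0.0053, 0.127]
tool_rot: [-0.701, 0.085, -0.086, 0.703]
wrist_force: [4.2, 5.5, -2.4]
opening: 0.028
```

Emit:
{"api": "play_rows", "payload": {
  "commands": [
    {"slide": [0.02,-0.2,0],"turn": [0,0,0],"claw": 2},
    {"slide": [0.02,-0.2,0],"turn": [0,0,0],"claw": 2},
    {"slide": [0.02,-0.2,0],"turn": [0,0,0],"claw": 2}
  ]
}}

```text
t: 12.38
position: [0.4986, -0.0075, 0.127]
tool_rot: [-0.701, 0.085, -0.086, 0.703]
wrist_force: [3.6, 5.2, -2.0]
opening: 0.0278
```

Emit:
{"api": "play_rows", "payload": {
  "commands": [
    {"slide": [0.01,-0.15,0],"turn": [0,0,0],"claw": 2},
    {"slide": [0.01,-0.15,0],"turn": [0,0,0],"claw": 2},
    {"slide": [0.01,-0.15,0],"turn": [0,0,0],"claw": 2},
    {"slide": [0.01,-0.15,0],"turn": [0,0,0],"claw": 2},
    {"slide": [0.01,-0.15,0],"turn": [0,0,0],"claw": 2},
    {"slide": [0.01,-0.15,0],"turn": [0,0,0],"claw": 2},
    {"slide": [0.01,-0.15,0],"turn": [0,0,0],"claw": 2},
    {"slide": [0.01,-0.15,0],"turn": [0,0,0],"claw": 2}
  ]
}}

```text
t: 13.05
position: [0.4987, -0.0091, 0.127]
tool_rot: [-0.701, 0.085, -0.086, 0.703]
wrist_force: [3.9, 4.9, -2.8]
opening: 0.0284
```

Run:
```python
from rig import monitor, grab_frame
import cv2,numpy as np
out=[]
for n in ["top","scene"]:
    f=grab_frame(n); np.savez(f"{n}3.npz",**f);p=f["pixels"][:,:,::-1]
    out.append(cv2.resize(p[130:270,220:360] if n=="top" else p[140:300,220:380],(400,400)))
    s=monitor.get_state();print(s["t"],s["position"],s["wrist_force"],s["opening"],s["joint_vel"].round(4))
cv2.imwrite("pics/end.png",np.hstack(out))
f=grab_frame("wrist");cv2.imwrite("pics/wrist3.png",f["pixels"][:,:,::-1])
from h import *
f=load("scene3.npz");P=cloud(f);hsv=cv2.cvtColor(f["pixels"],cv2.COLOR_RGB2HSV)
H,S,V=[hsv[...,i] for i in range(3)]
m=np.zeros(H.shape,bool);m[140:300,220:340]=1
Q=P[m&((H<8)|(H>172))&(S>150)&(V>70)];print(len(Q),np.percentile(Q,[5,50,95],axis=0) if len(Q) else 0)
```

```text
13.1 [ 0.49874124 -0.00908475  0.12703281] [ 3.88736784  5.06003492 -3.85197327] 0.028432830830167313 [-0.0004 -0.0016 -0.0011 -0.0011 -0.0002 -0.0002]
13.15 [ 0.49869482 -0.00907696  0.12699851] [ 3.78867174  5.06520718 -4.21016038] 0.028371234680439922 [-0.0003 -0.0001  0.0003  0.0002 -0.0013  0.0004]
82 [[ 0.50633404 -0.02061349  0.11790794]
 [ 0.5113512  -0.01329377  0.15047598]
 [ 0.51410336 -0.00338533  0.17591337]]
```

View pics/end.png

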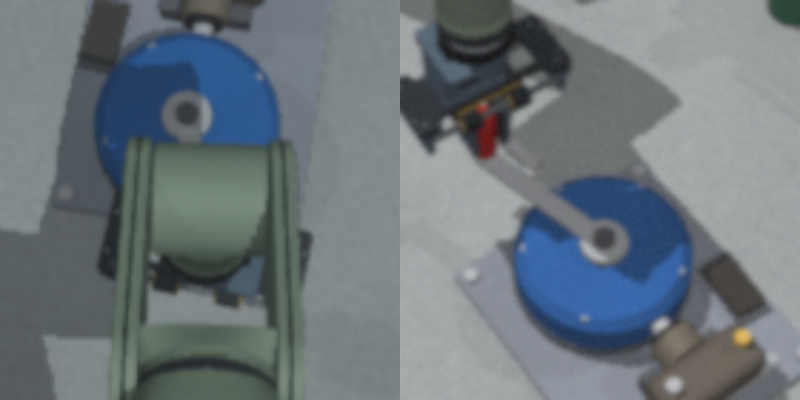

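View pics/wrist3.png

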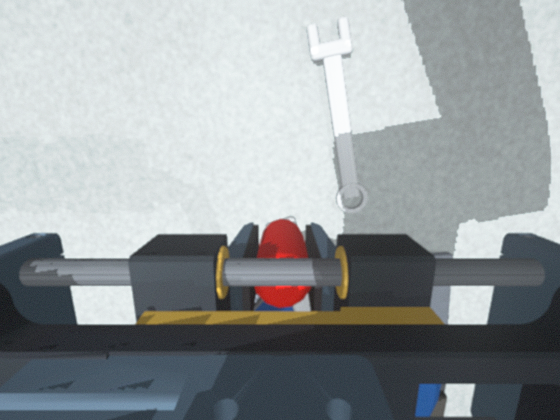

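Every check agrees:
- The force has peaked and eased four times.
- The lever rests at the force minimum after tooth 4, about 3 mm short of the middle of the notch.
- The handle is centred between the pads at about (284,262).
- The wrench and pad are untouched.

Handing in now.

```bash
python3 -c "
from rig import arm,monitor
print(arm.hand_in());print(monitor.get_state()['t'])"
```

```text
the job is handed in; nothing more can be done
None
the job is handed in; nothing more can be done
```

I gripped the red handle at 40 N and swung the lever anticlockwise in 2–4 mm steps while reading the wrist force. The force peaked and eased four times, at about 30, 54, 78 and 102 mm of handle travel. I stopped in the notch after the fourth click, at about 120 mm, and handed in at about 13 s with the handle still held.

**Last checks:**
- **Force:** it was steady at about 5 N along the swing, matching the low point after tooth 4. That puts the handle about 3 mm short of the notch's middle, give or take 2 mm.
- **Grip:** the opening was 28 mm, the arm was still, and the wrist picture shows the handle centred between the fingers.
- **Bystanders:** the wrench and pad_a look unmoved in the final pictures. I did not measure their positions or re-check the other five, but the arm never went near those.

**What disagreed:** the automatic fit of the ratchet force labelled the teeth one too high. I corrected this by counting the peaks: the first one, at 30 mm, followed a flat spring force. A sideways pull of about 4 N also remained, probably from a small error in my estimate of the pivot position. The hand-in gave no verdict.

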